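# Ring-test three flowerpots fresh from the kiln

## Robot

A 7-joint arm with a two-finger parallel gripper is mounted at the origin on the work surface. World frame = base frame: x ahead of the robot, y to its left, z up, the work surface at z = 0. Lengths are in m, angles in rad, forces in N, time in s.
With the tool pointing down it reaches from about 0.425 to 1.025 m from the base axis. Payload 3.6 kg.
Tool frame: the origin (TCP) lies midway between the tips of the shut fingers; the grasp point (between the pads) lies 19 mm behind it; y points along the fingers, x is the direction in which the jaws open and shut, and the axes are right-handed (so a half turn about y gives the same grasp; the last joint's range is limited). The gripper opens to 85 mm and grips with 20 to 120 N. Pads are 22 mm wide; open, the fingers measure 114 mm over their backs; the gripper's body (76 mm by 85 mm) begins 54 mm behind the grasp point. The pads swing forward as they close: fully open they stand 13 mm farther back than shut.
Start: joints at [-1.333, 0.591, 0.048, 1.609, -0.033, 0.943, -0.034], TCP at [0.236, 0.685, 0.231] pointing down, gripper open.
Joint ranges: [-2.69, 2.69], [-0.47, 2.24], [-1.27, 1.36], [0.19, 2.51], [-1.53, 4.68], [0.08, 2.07], [-3.09, 3.09]. Speed limits (rad/s): [2.57, 2.57, 3.14, 3.14, 3.14, 3.14, 3.14].

## Interface

Orientations are given as a rotation vector (axis times angle).
In Python, from bench import r gives the robot as it stands.
- The arm moves only by the tool jog_arm, never from a script. Its argument "motion" is a list of rows, each a list of 5 numbers: the shift along the world's x, y, z in m, then the turn about the world's z in rad, then the finger opening in m, from 0 to 0.0854. In form: [[tx, ty, tz, yaw, gripper], ...]. A call has 1 to 10 rows; each row is the pose to reach, as a shift and turn from the pose commanded when the call began; what a row does not reach only later rows make up. A row lasts 1/8 s, in which the tool goes at most 62.5 mm and 10.7 degrees, less where a joint would pass 70% of its speed; a pose out of reach is approached as far as the arm can. A call with a gripper value outside its range is refused whole. The fingers move at their own pace and stop on an object; "newtons" is the grip in N (left out, the last holds). Time passes only in rows, so rows that repeat a pose let the fingers close. It gives the time, the measured TCP pose, the force and the opening at its end, in the units of the state.
- r.get_state(): the state, without advancing time (a new reading comes with each control period).
- r.grab_frame(name): name is "scene" or "top" or "wrist"; returns (picture, depth): 480x640x3 uint8, red, green, blue; 480x640 float32, m along the optical axis (not along the pixel's ray), 0 where there is no reading.
- r.camera_info(name): a dict with "intrinsics" (3x3 intrinsics, pixels), "k1" (the pictures are not rectified: a ray, as slopes to the right and down, at radius r is drawn at 1 + k1 r^2 times it, then the intrinsics apply), "R" (3x3) and "t" (3): a world point X has camera coordinates R X + t. Camera axes: x right, y down, z forward; pixel columns grow to the right and rows downward; lengths in m; the calibration is good to about 2 mm. A picture is of the moment at which its call begins: read the wrist's pose just before it. camera_info takes no time and is no camera call; for the wrist camera it gives the pose at the moment of the call.
- r.job_done(): hands the job in, once; it reports no verdict.
Trained networks look in the newest picture that a camera, given by its name, has taken for a name from the list of things; names that differ only in an ending like _2 or _b are one class to them, and where a whole thing is asked for, a point or a joint stands for the part that bears it (a point fixed in the world has none). Each returns a list of dicts, best first, with "score" (0 to 1); they miss things now and then, are a little off and sometimes report something else, mostly with a low value. They report only what shows in the picture. A call takes as long as a camera call. They do not tell look-alikes from the thing itself.
- r.look_for(query, camera): "bbox" ([left, top, right, bottom] in pixels, round what is visible of it).
- r.cut_out(query, camera): "pixels" (480x640 bool, what is visible of it) and "bbox" ([left, top, right, bottom] in pixels, round what is visible of it).
The state is a dict: "t": time; "joint_pos": joint angles; "joint_vel": joint speeds; "joint_torque": joint torques, N m; "tool_pos": TCP position; "tcp_rot": TCP orientation; "ft_force": force on the tool from outside, world axes, zero at the start; "torque": the same for the moment, N m; "finger_gap": finger opening in m.
Only numpy, scipy, OpenCV 4.12 (cv2) and the standard library are available. Lean on these libraries where they do the work, as an engineer would, in place of code of your own. Each camera call takes 0.05 s, during which the arm holds its last target.

## Task

Ring-test the three terracotta flowerpots on the wooden ware board for cracks: with the fingertips, tap the thick rim of each one lightly, going up through the set so that the notes can be compared - the smallest pot first, then the middle-sized one, then the largest. Tap one pot at a time, and leave them all standing upright where they are: none may be lifted, pushed along or tipped, and nothing else on the board or the table may be disturbed.

Things in the scene. Friction and masses are not known exactly. Their poses are not given: they have to be found in the camera images.
- small_pot: the smallest of the three terracotta flowerpots on the ware board: round, open at the top, 62 mm tall, 70 mm across the foot, tapering out to a thick rim band 88 mm across that stands proud of the wall, about 0.2 kg, rigid and loose, so it slides a little if pushed; origin at the centre of its underside, z up
- small_rim: thick rim band of that pot: 88 mm outside diameter, 68 mm inside, 18 mm high, the pot's widest part; origin on the pot's axis, half-way up the band, 9 mm below the top edge and 53 mm above the pot's underside; nothing else of the pot stands out as far, so a finger brought in slowly from the side meets the band's outer face, where a potter taps (tapped sideways the pot gives a little; pressed from above it is backed by the board and rigid)
- middle_pot: the middle-sized of the three terracotta flowerpots on the ware board: round, open at the top, 78 mm tall, 90 mm across the foot, tapering out to a thick rim band 112 mm across that stands proud of the wall, about 0.36 kg, rigid and loose, so it slides a little if pushed; origin at the centre of its underside, z up
- middle_rim: thick rim band of that pot: 112 mm outside diameter, 92 mm inside, 18 mm high, the pot's widest part; origin on the pot's axis, half-way up the band, 9 mm below the top edge and 69 mm above the pot's underside; nothing else of the pot stands out as far, so a finger brought in slowly from the side meets the band's outer face, where a potter taps (tapped sideways the pot gives a little; pressed from above it is backed by the board and rigid)
- large_pot: the largest of the three terracotta flowerpots on the ware board: round, open at the top, 96 mm tall, 114 mm across the foot, tapering out to a thick rim band 140 mm across that stands proud of the wall, about 0.62 kg, rigid and loose, so it slides a little if pushed; origin at the centre of its underside, z up
- large_rim: thick rim band of that pot: 140 mm outside diameter, 120 mm inside, 18 mm high, the pot's widest part; origin on the pot's axis, half-way up the band, 9 mm below the top edge and 87 mm above the pot's underside; nothing else of the pot stands out as far, so a finger brought in slowly from the side meets the band's outer face, where a potter taps (tapped sideways the pot gives a little; pressed from above it is backed by the board and rigid)
- board: plywood ware board lying on the table, fixed, 700 mm long (its own y) and 260 mm wide (its own x, away from the robot), top 24 mm above the table; origin under its centre; the three flowerpots stand in a row along its middle about 200 mm apart, in any order of size, with nothing between a pot and the robot-side edge of the board
- square_prop: loose bystander: cream square kiln post, 38 x 38 mm, 90 mm tall, standing on the ware board near its far edge; origin at the centre of its underside
- round_prop: loose bystander: cream round kiln post, 42 mm across, 50 mm tall, standing on the ware board near its far edge; origin at the centre of its underside
- stilt: loose bystander: cream three-armed pointed kiln stilt, about 65 mm across and 21 mm tall, on the ware board near its robot-side edge; origin under its centre
- rubbing_stone: loose bystander: dark grey rubbing stone, 40 x 65 x 24 mm, on the ware board near its robot-side edge; origin at the centre of its underside
- jug: loose bystander: terracotta jug with a round belly (110 mm), narrow neck and one handle, 150 mm tall, on the table beside the ware board (left or right); not to be tested; origin at the centre of its underside
- bowl: loose bystander: white glazed bowl, 130 mm across, 55 mm tall, on the table beside the ware board (on the other side from the jug); not to be tested; origin at the centre of its underside
- brush: loose bystander: dusting brush lying on the table at the right, about 20 mm high; origin under its middle
- loop_tool: loose bystander: thin wooden-handled loop tool, about 170 mm long, lying on the table at the left, 13 mm high; origin under its middle
Not all that is in view belongs to the job. What is shaped like the middle_pot but purple is not meant.

How it is judged:
On the way, in this order (a step that is already met when the one before it is completed fails the run):
1. a finger touches the rim of the small pot (at least 0.3 N), and no other pot (contact force between the fingers and small_rim above 0.3 N and contact force between the fingers and middle_pot below 0.05 N and contact force between the fingers and large_pot below 0.05 N).
2. a finger touches the rim of the middle pot (at least 0.3 N), and no other pot (contact force between the fingers and middle_rim above 0.3 N and contact force between the fingers and small_pot below 0.05 N and contact force between the fingers and large_pot below 0.05 N).
3. a finger touches the rim of the large pot (at least 0.3 N), and no other pot (contact force between the fingers and large_rim above 0.3 N and contact force between the fingers and small_pot below 0.05 N and contact force between the fingers and middle_pot below 0.05 N).
At the end, for the whole second after the job is handed in: The rims were touched by the fingers in the order small, middle, large; each pot stands still and upright (within 0.05 rad) within 25 mm of where it stood at the start, and every other loose thing lies within 15 mm of its start (distance of each of small_pot, middle_pot, large_pot from where it was at the start of the episode below 0.025 m and angle between each of small_pot, middle_pot, large_pot's own z axis and vertical below 0.05 rad and linear speed of each of small_pot, middle_pot, large_pot below 0.01 m/s and distance of each of square_prop, round_prop, stilt, rubbing_stone, jug, bowl, brush, loop_tool from where it was at the start of the episode below 0.015 m).
It fails at once if a pot is struck or pressed hard (over 40 N) (contact force between any of the fingers, the arm and small_pot above 40 N or contact force between any of the fingers, the arm and middle_pot above 40 N or contact force between any of the fingers, the arm and large_pot above 40 N).
It fails at once if a pot is pushed along or carried (over 30 mm), lifted (over 12 mm) or tipped (over 0.25 rad) (distance of any of small_pot, middle_pot, large_pot from where it was at the start of the episode above 0.03 m or z of any of small_pot, middle_pot, large_pot in the frame of board above 0.036 m or angle between any of small_pot, middle_pot, large_pot's own z axis and vertical above 0.25 rad).
It fails at once if a bystander is moved by over 15 mm (distance of any of square_prop, round_prop, stilt, rubbing_stone, jug, bowl, brush, loop_tool from where it was at the start of the episode above 0.015 m).
It also fails if it takes over 51 s, if anything falls off the work surface, if the arm or the gripper's body presses on something with over 40 N, if the wrist force passes 120 N, or if a joint passes its speed limit or range.

## Working session

There is one attempt and no reset: what is moved stays moved. The work goes in short steps, Python scripts to look and compute and a tool call to move; the robot and the scene stay as the last step left them, time stands still between calls to the robot, and variables do not carry over. Pictures are saved under pics/ and viewed, and the job is handed in when it is done.

Besides the shell and the picture viewer there is one more tool, called after "Emit:" by a JSON object that holds its "fn" and its "kwargs". jog_arm: Moves the arm, as the interface text tells. Its arguments: {"type":"object","properties":{"motion":{"type":"array"},"newtons":{"type":"number"}},"required":["motion"]}

```bash
ls; mkdir -p pics; cat > h.py <<'E'
import numpy as np, cv2
from bench import r
def save(img,name): cv2.imwrite('pics/'+name,cv2.cvtColor(np.ascontiguousarray(img),cv2.COLOR_RGB2BGR))
def cloud(depth,ci):
    K=ci['intrinsics'];k1=ci['k1'];R=np.array(ci['R']);t=np.array(ci['t'])
    K=np.array(K);v,u=np.mgrid[0:480,0:640]
    uv=np.stack([u,v],-1).reshape(-1,1,2).astype(np.float64)
    n=cv2.undistortPoints(uv,K,np.array([k1,0,0,0,0.])).reshape(480,640,2)
    P=np.dstack([n*depth[...,None],depth])
    W=(P-t)@R
    W[depth<=0]=np.nan
    return W
E
python3 - <<'E'
from h import *
s=r.get_state();print({k:np.round(v,3) for k,v in s.items()})
for n in['scene','top','wrist']:
    ci=r.camera_info(n);im,d=r.grab_frame(n);save(im,n+'0.png');np.savez('%s0.npz'%n,im=im,d=d,**ci)
    print(n,ci)
    if n=='top':
        for q in['small_pot','middle_pot','large_pot','square_prop','round_prop','stilt','rubbing_stone','jug','bowl']:
            print(q,[(np.round(b['bbox']).astype(int).tolist(),round(b['score'],2)) for b in r.look_for(q,n)][:4])
print(r.get_state()['t'])
E
```

```text
pics
{'t': np.float64(0.0), 'joint_pos': array([-1.332,  0.592,  0.048,  1.61 , -0.033,  0.943, -0.034]), 'joint_vel': array([ 0.   , -0.001,  0.   , -0.   ,  0.002,  0.001, -0.   ]), 'joint_torque': array([ 0.0000e+00, -5.4868e+01,  1.5460e+00, -1.9814e+01,  9.0000e-03,
        9.0000e-03, -0.0000e+00]), 'tool_pos': array([0.236, 0.685, 0.23 ]), 'tcp_rot': array([-1.35 , -0.96 ,  0.963]), 'ft_force': array([-0.452,  0.828,  0.181]), 'torque': array([-0.053, -0.092, -0.004]), 'finger_gap': np.float64(0.085)}
scene {'intrinsics': array([[476.43819525,   0.        , 324.68024753],
       [  0.        , 476.43819525, 244.52907561],
       [  0.        ,   0.        ,   1.        ]]), 'k1': -0.08987354380216482, 'R': array([[-0.4800794 ,  0.87701001, -0.01942192],
       [ 0.47071385,  0.23886189, -0.84933708],
       [-0.74023796, -0.4168914 , -0.52749343]]), 't': array([ 0.23034617, -0.15609162,  1.57152434])}
top {'intrinsics': array([[588.30180292,   0.        , 325.68210954],
       [  0.        , 588.30180292, 246.62060479],
       [  0.        ,   0.        ,   1.        ]]), 'k1'
[... 454 characters left out ...]
und_prop [([296, 199, 312, 216], 0.79)]
stilt [([302, 262, 321, 279], 0.69)]
rubbing_stone [([372, 252, 396, 272], 0.85)]
jug [([488, 196, 533, 237], 0.91), ([483, 271, 554, 285], 0.74), ([371, 254, 398, 270], 0.27)]
bowl [([118, 207, 165, 250], 0.89)]
wrist {'intrinsics': array([[429.31876689,   0.        , 318.28774344],
       [  0.        , 429.31876689, 236.62470234],
       [  0.        ,   0.        ,   1.        ]]), 'k1': 0.008679469175646316, 'R': array([[ 3.26434413e-01,  9.45219746e-01,  4.53235606e-04],
       [ 9.05753615e-01, -3.12941707e-01,  2.85793416e-01],
       [ 2.70279416e-01, -9.28822861e-02, -9.58291145e-01]]), 't': array([-0.72476026, -0.03644261,  0.3786924 ])}
0.6
```

View pics/top0.png

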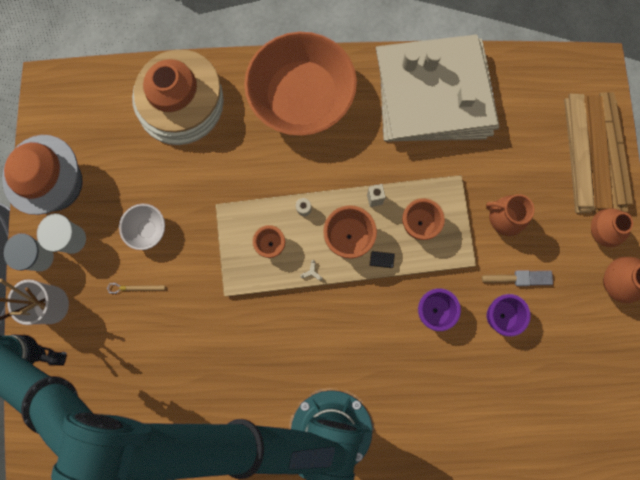

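View pics/scene0.png

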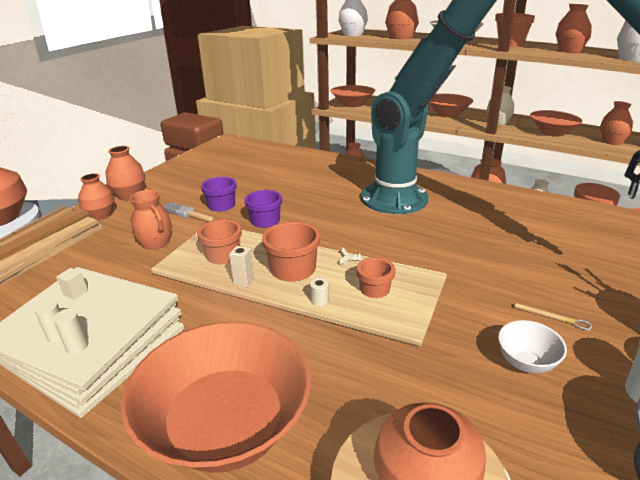

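```bash
python3 - <<'E'
from h import *
from scipy.spatial.transform import Rotation as Ro
print(Ro.from_rotvec(r.get_state()['tcp_rot']).as_matrix().round(3))
for n in ['top','scene']:
    z=np.load(n+'0.npz'); ci={k:z[k] for k in['R','t','k1','intrinsics']};ci['k1']=float(ci['k1'])
    W=cloud(z['d'],ci); np.save('W_%s.npy'%n,W)
W=np.load('W_top.npy')
def st(name,b):
    l,t,rr,bo=b;p=W[t:bo,l:rr].reshape(-1,3);p=p[~np.isnan(p[:,0])]
    p=p[p[:,2]>0.032]
    if len(p)<5: print(name,'few');return
    zt=np.percentile(p[:,2],97)
    q=p[p[:,2]>zt-.012].astype(np.float32)
    c,rad=cv2.minEnclosingCircle(np.ascontiguousarray(q[:,:2]))
    print(name,'ztop',zt.round(4),'circ',np.round(c,4),'d',round(2*rad,4),'ext',q.min(0).round(3),q.max(0).round(3))
for n,b in dict(small=(248,218,293,264),mid=(396,195,449,244),large=(320,198,382,261),mid2=(415,287,467,334),mid3=(482,290,537,343),sq=(364,177,386,210),rd=(293,196,315,219),stilt=(299,259,324,282),stone=(369,249,399,275),jug=(484,192,537,241),bowl=(114,203,169,254)).items(): st(n,b)
E
```

```text
[[ 0.326  0.    -0.945]
 [ 0.945  0.     0.326]
 [ 0.    -1.    -0.   ]]
small ztop 0.091 circ [0.5149 0.1539] d 0.0889 ext [0.471 0.111 0.079] [0.558 0.197 0.094]
mid ztop 0.1068 circ [ 0.5612 -0.261 ] d 0.1137 ext [ 0.505 -0.315  0.095] [ 0.616 -0.207  0.111]
large ztop 0.1246 circ [ 0.548  -0.0797] d 0.1896 ext [ 0.46  -0.147  0.113] [0.616 0.006 0.133]
mid2 ztop 0.0836 circ [ 0.3184 -0.2956] d 0.1129 ext [ 0.267 -0.351  0.072] [ 0.374 -0.241  0.087]
mid3 ztop 0.0828 circ [ 0.2982 -0.4829] d 0.1149 ext [ 0.244 -0.539  0.071] [ 0.354 -0.427  0.087]
sq ztop 0.1194 circ [ 0.6328 -0.1378] d 0.051 ext [ 0.611 -0.158  0.107] [ 0.654 -0.116  0.124]
rd ztop 0.0805 circ [0.6107 0.059 ] d 0.0427 ext [0.59  0.04  0.069] [0.631 0.078 0.086]
stilt ztop 0.0467 circ [0.4354 0.0411] d 0.0686 ext [0.412 0.016 0.035] [0.465 0.073 0.048]
stone ztop 0.0547 circ [ 0.4624 -0.1472] d 0.0784 ext [ 0.439 -0.185  0.043] [ 0.484 -0.113  0.113]
jug ztop 0.1523 circ [ 0.577  -0.4985] d 0.1028 ext [ 0.531 -0.549  0.14 ] [ 0.61  -0.448  0.159]
bowl ztop 0.0597 circ [0.5708 0.5124] d 0.1308 ext [0.508 0.448 0.048] [0.635 0.578 0.066]
```

```bash
python3 - <<'E'
from h import *
from scipy.optimize import least_squares
z=np.load('top0.npz');W=np.load('W_top.npy');S=np.load('W_scene.npy')
b=W[262:285,330:365].reshape(-1,3);print('board z top',np.nanmedian(b[:,2]))
def fit(A,c,R,zt):
    p=A.reshape(-1,3);p=p[~np.isnan(p[:,0])]
    d=np.hypot(p[:,0]-c[0],p[:,1]-c[1])
    p=p[(abs(d-R+.005)<.014)&(abs(p[:,2]-zt)<.012)]
    f=lambda q:np.clip(abs(np.hypot(p[:,0]-q[0],p[:,1]-q[1])-(R-.005))-.005,0,None)
    o=least_squares(f,c,loss='soft_l1',f_scale=.002)
    return o.x.round(4),len(p),p[:,2].mean().round(4)
for n,c,R,zt in[('s',(.515,.154),.044,.088),('m',(.561,-.261),.056,.104),('l',(.545,-.077),.07,.122)]:
    print(n,'top',fit(W,c,R,zt),'scene',fit(S,c,R,zt))
im=z['im'];save(cv2.resize(im[170:350,200:560],None,fx=2.2,fy=2.2,interpolation=cv2.INTER_CUBIC),'crop.png')
E
```

```text
board z top 0.023299046970456587
s top (array([0.5145, 0.1535]), 377, np.float64(0.0851)) scene (array([0.5169, 0.1535]), 464, np.float64(0.0825))
m top (array([ 0.5609, -0.2601]), 508, np.float64(0.1012)) scene (array([ 0.5638, -0.2597]), 449, np.float64(0.0985))
l top (array([ 0.5289, -0.0635]), 307, np.float64(0.1194)) scene (array([ 0.5331, -0.064 ]), 417, np.float64(0.1158))
```

View pics/crop.png

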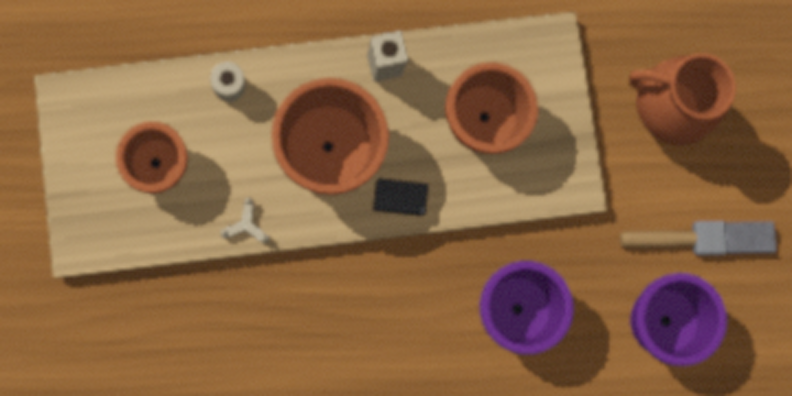

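Candidates in the top view are small pot (269,241), large pot (350,232) and middle pot (424,219), all terracotta on the board. The look-alikes are two purple pots at (439,310) and (509,315), which are excluded. The jug at (511,215) isn't a target. Diameters measure 89, about 140 and 114 mm, which matches the description. The first move goes to the robot side of the small pot, with fingers shut.

Emit:
{"fn": "jog_arm", "kwargs": {"motion": [[0.02,-0.053,0,0.03,0],[0.039,-0.106,0,0.07,0],[0.058,-0.159,0,0.1,0],[0.078,-0.212,0,0.13,0],[0.097,-0.265,0,0.17,0],[0.116,-0.318,0,0.2,0],[0.136,-0.372,0,0.23,0],[0.155,-0.425,0,0.27,0],[0.175,-0.478,0,0.3,0],[0.194,-0.531,0,0.33,0]]}}

```text
t: 1.85
tool_pos: [0.431, 0.1529, 0.2318]
tcp_rot: [-1.21, -1.21, 1.207]
ft_force: [0.2, 1.1, 0.9]
finger_gap: -0.0002
```

Emit:
{"fn": "jog_arm", "kwargs": {"motion": [[0,0,0,0,0],[0,0,0,0,0],[0,0,0,0,0]]}}

```text
t: 2.22
tool_pos: [0.4298, 0.1562, 0.2314]
tcp_rot: [-1.208, -1.211, 1.209]
ft_force: [0.2, 0.2, -0.5]
finger_gap: 0.0004
```

```bash
python3 - <<'E'
from h import *
from scipy.optimize import least_squares
W=np.load('W_top.npy');S=np.load('W_scene.npy')
for A in(W,S):
  c=np.array([.535,-.06])
  for _ in range(6):
    p=A.reshape(-1,3);p=p[~np.isnan(p[:,0])]
    d=np.hypot(p[:,0]-c[0],p[:,1]-c[1]);p=p[(abs(d-.065)<.012)&(abs(p[:,2]-.118)<.01)]
    c=least_squares(lambda q:np.clip(abs(np.hypot(p[:,0]-q[0],p[:,1]-q[1])-.065)-.005,0,None),c,loss='soft_l1',f_scale=.002).x
  print(c,len(p))
n='wrist';ci=r.camera_info(n);im,d=r.grab_frame(n);save(im,'w1.png');s=r.get_state();print(s['tool_pos'],s['ft_force'],s['finger_gap'],s['t'])
im,d=r.grab_frame('scene');save(im,'s1.png')
E
```

```text
[ 0.52816577 -0.06300322] 673
[ 0.53183068 -0.06274138] 744
[0.42974761 0.15619059 0.23136086] [ 0.04812649  0.54479208 -0.327132  ] -8.92057325444661e-05 2.275
```

View pics/w1.png

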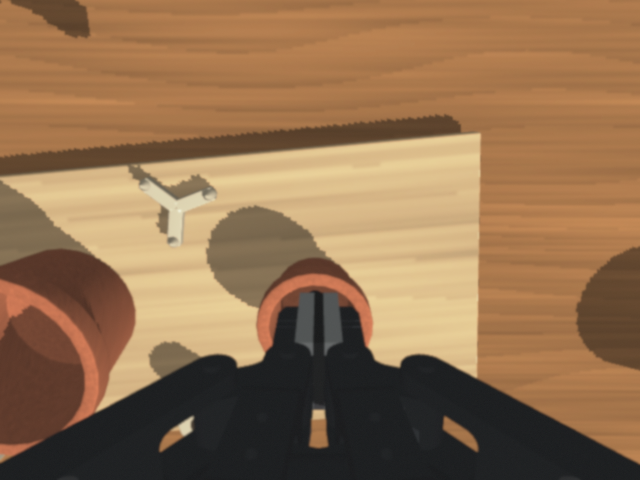

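View pics/s1.png

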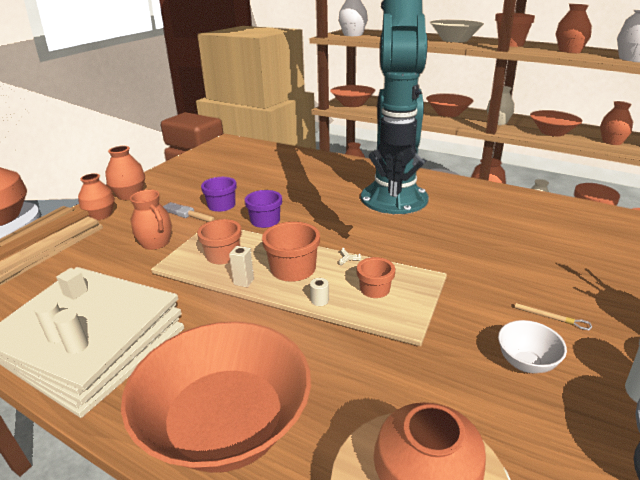

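The wrist view shows the fingers, at about (318,320), in line with the small pot at (315,315). The scene view shows nothing disturbed. Next I descend to rim height, 0.074 m.

Emit:
{"fn": "jog_arm", "kwargs": {"motion": [[0,0,-0.04,0,0],[0,0,-0.08,0,0],[0,0,-0.12,0,0],[0,0,-0.15,0,0],[0,0,-0.157,0,0],[0.006,0,-0.157,0,0],[0.012,0,-0.157,0,0],[0.016,0,-0.157,0,0],[0.019,0,-0.157,0,0],[0.022,0,-0.157,0,0]]}}

```text
t: 3.58
tool_pos: [0.4525, 0.1544, 0.0746]
tcp_rot: [-1.21, -1.208, 1.207]
ft_force: [-0.4, 0.1, -1.7]
finger_gap: 0.0003
```

```bash
python3 - <<'E'
from h import *
im,d=r.grab_frame('wrist');save(im,'w2.png');im,d=r.grab_frame('scene');save(cv2.resize(im[150:350,150:500],None,fx=2.2,fy=2.2),'s2.png');s=r.get_state();print(s['tool_pos'],s['ft_force'],s['t'])
E
```

```text
[0.45264937 0.15451632 0.07446352] [-0.05064926 -1.01073434 -0.77452122] 3.675
```

View pics/s2.png

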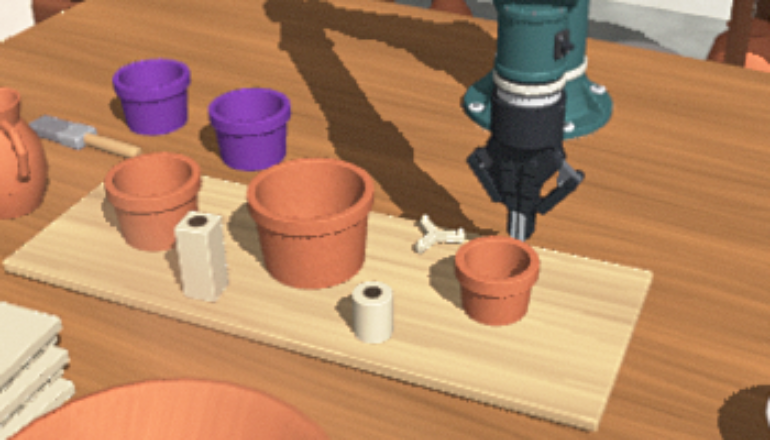

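View pics/w2.png

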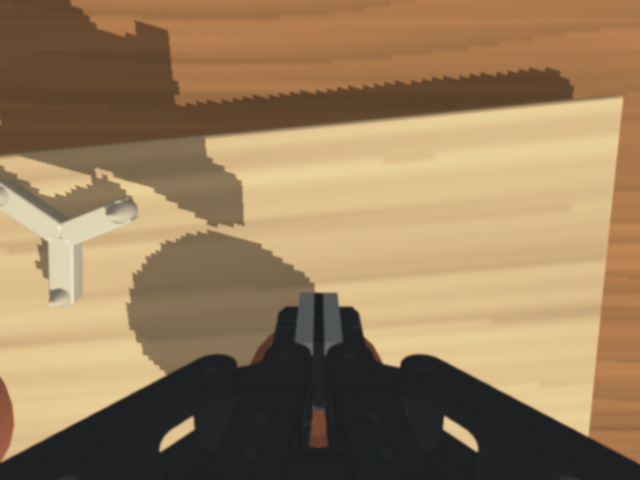

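Emit:
{"fn": "jog_arm", "kwargs": {"motion": [[0.002,0,0,0,0],[0.004,0,0,0,0],[0.006,0,0,0,0],[0.008,0,0,0,0],[0.008,0,0,0,0]]}}

```text
t: 4.3
tool_pos: [0.4593, 0.1543, 0.0742]
tcp_rot: [-1.209, -1.206, 1.209]
ft_force: [-2.6, 0.3, 2.1]
finger_gap: 0.0003
```

Emit:
{"fn": "jog_arm", "kwargs": {"motion": [[0.001,0,0,0,0],[0.002,0,0,0,0],[0.003,0,0,0,0]]}}

```text
t: 4.68
tool_pos: [0.4634, 0.1545, 0.0743]
tcp_rot: [-1.21, -1.208, 1.208]
ft_force: [-1.6, 0.5, 0.7]
finger_gap: -0.0002
```

```bash
cat > chk.py <<'E'
from h import *
import sys
F=[]
for i in range(5):
    im,d=r.grab_frame('scene');F.append(r.get_state()['ft_force'])
save(cv2.resize(im[150:350,150:500],None,fx=2.2,fy=2.2),sys.argv[1]+'.png')
s=r.get_state();print(s['tool_pos'].round(4),np.mean(F,0).round(2),np.array(F)[:,0].round(2),s['t'])
z=np.load('scene0.npz');a=z['im'].astype(int);df=np.abs(a-im).max(2)
ci=r.camera_info('scene')
S=cloud(d,ci)
from scipy.optimize import least_squares
for n,c0,R,zt in[('s',(.516,.1535),.044,.0825),('m',(.562,-.26),.056,.0985),('l',(.531,-.063),.07,.1158)]:
  for A in(np.load('W_scene.npy'),S):
    c=np.array(c0)
    for _ in range(6):
      p=A.reshape(-1,3);p=p[~np.isnan(p[:,0])];e=np.hypot(p[:,0]-c[0],p[:,1]-c[1]);p=p[(abs(e-R+.005)<.011)&(abs(p[:,2]-zt)<.01)]
      c=least_squares(lambda q:np.clip(abs(np.hypot(p[:,0]-q[0],p[:,1]-q[1])-R+.005)-.005,0,None),c,loss='soft_l1',f_scale=.002).x
    print(n,c.round(4),end=' ')
  print()
E
python3 chk.py s3
```

```text
[0.4636 0.1545 0.0743] [-1.13  0.14  0.28] [-1.65 -0.81 -1.05 -1.63 -0.51] 4.925
s [0.5172 0.1536] s [0.5208 0.1536] 
m [ 0.5642 -0.2595] m [ 0.564  -0.2598] 
l [ 0.5319 -0.0626] l [ 0.5317 -0.0629]
```

View pics/s3.png

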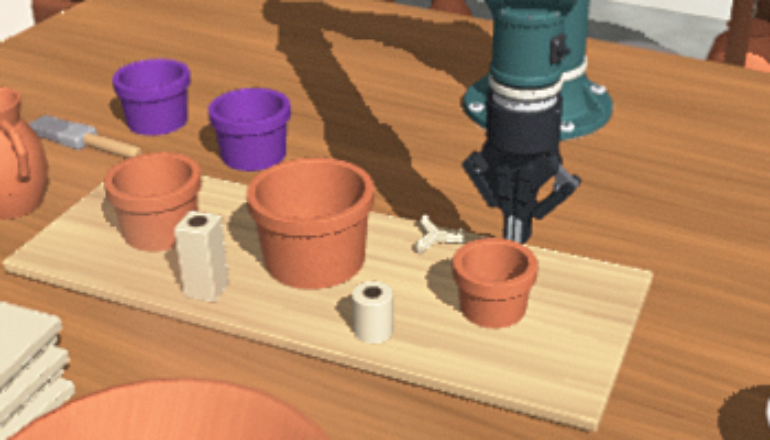

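Small pot: steady contact of about -1.1 N, and the pot shifted about 3.6 mm, so the tap is confirmed. I retreat, rise and cross to the middle pot.

Emit:
{"fn": "jog_arm", "kwargs": {"motion": [[-0.012,0,0,0,0],[-0.03,0,0,0,0],[-0.03,0,0.04,0,0],[-0.03,0,0.09,0,0],[-0.03,0,0.13,0,0],[-0.03,-0.05,0.13,0,0],[-0.025,-0.105,0.13,0,0],[-0.02,-0.16,0.13,0,0],[-0.015,-0.215,0.13,0,0],[-0.01,-0.27,0.13,0,0]]}}

```text
t: 6.18
tool_pos: [0.4518, -0.1164, 0.2041]
tcp_rot: [-1.209, -1.208, 1.208]
ft_force: [1.4, 0.2, -0.5]
finger_gap: -0.0
```

Emit:
{"fn": "jog_arm", "kwargs": {"motion": [[0.004,-0.055,0,0,0],[0.007,-0.11,0,0,0],[0.01,-0.144,0,0,0],[0.01,-0.144,0,0,0],[0.01,-0.144,-0.04,0,0],[0.01,-0.144,-0.08,0,0],[0.01,-0.144,-0.105,0,0],[0.01,-0.144,-0.114,0,0],[0.01,-0.144,-0.114,0,0]]}}

```text
t: 7.3
tool_pos: [0.4628, -0.2583, 0.0902]
tcp_rot: [-1.208, -1.208, 1.209]
ft_force: [0.0, -0.2, -1.5]
finger_gap: 0.0001
```

```bash
python3 chk.py s4
```

```text
[ 0.4638 -0.2598  0.0913] [-0.29 -0.1   0.4 ] [-0.72  0.37 -0.59 -0.29 -0.21] 7.55
s [0.5172 0.1536] s [0.5215 0.1533] 
m [ 0.5642 -0.2595] m [ 0.5638 -0.2598] 
l [ 0.5319 -0.0626] l [ 0.5322 -0.0629]
```

View pics/s4.png

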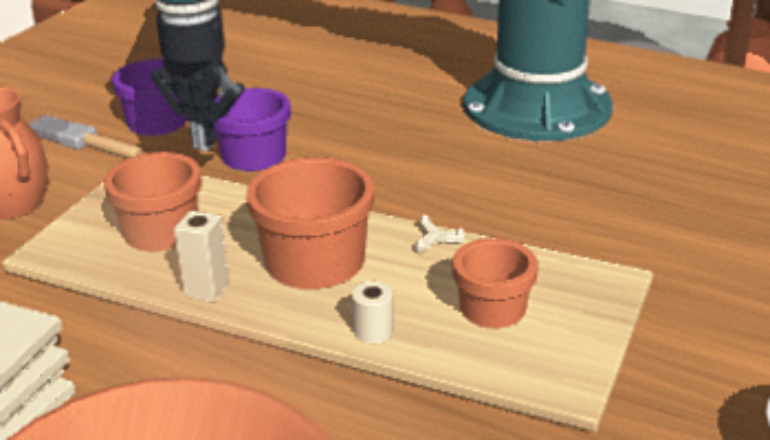

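The fingers are at crop pixel (203,140), on the robot side of the middle pot at (153,200), and everything is standing. I advance slowly.

Emit:
{"fn": "jog_arm", "kwargs": {"motion": [[0.006,0,0,0,0],[0.012,0,0,0,0],[0.018,0,0,0,0],[0.022,0,0,0,0],[0.025,0,0,0,0],[0.027,0,0,0,0],[0.029,0,0,0,0],[0.031,0,0,0,0],[0.033,0,0,0,0],[0.034,0,0,0,0]]}}

```text
t: 8.8
tool_pos: [0.4949, -0.2594, 0.0901]
tcp_rot: [-1.207, -1.205, 1.208]
ft_force: [-4.5, -0.3, 3.3]
finger_gap: -0.0
```

```bash
python3 chk.py s5
```

```text
[ 0.4973 -0.2595  0.0902] [-3.19  0.05  1.18] [-4.03 -2.9  -2.86 -2.77 -3.36] 9.05
s [0.5172 0.1536] s [0.5218 0.1532] 
m [ 0.5642 -0.2595] m [ 0.5669 -0.2595] 
l [ 0.5319 -0.0626] l [ 0.5321 -0.0625]
```

Middle pot: steady contact of about -3 N, and the pot moved about 2.7 mm. Now the large pot.

Emit:
{"fn": "jog_arm", "kwargs": {"motion": [[-0.012,0,0,0,0],[-0.035,0,0,0,0],[-0.04,0,0.04,0,0],[-0.045,0,0.09,0,0],[-0.05,0,0.12,0,0],[-0.06,0.05,0.12,0,0],[-0.068,0.1,0.12,0,0],[-0.071,0.15,0.12,0,0],[-0.071,0.1965,0.12,0,0],[-0.071,0.1965,0.12,0,0]]}}

```text
t: 10.3
tool_pos: [0.4269, -0.0592, 0.2106]
tcp_rot: [-1.207, -1.216, 1.212]
ft_force: [-0.2, 0.2, -0.2]
finger_gap: -0.0002
```

Emit:
{"fn": "jog_arm", "kwargs": {"motion": [[0,0,0,0,0],[0,0,-0.04,0,0],[0,0,-0.08,0,0],[0,0,-0.098,0,0],[0,0,-0.103,0,0],[0,0,-0.103,0,0]]}}

```text
t: 11.05
tool_pos: [0.4265, -0.0641, 0.1074]
tcp_rot: [-1.212, -1.207, 1.207]
ft_force: [1.2, 0.1, 0.5]
finger_gap: 0.0004
```

```bash
python3 chk.py s6
```

```text
[ 0.4267 -0.0632  0.108 ] [ 0.51  0.26 -0.14] [ 0.8   1.   -0.35  0.46  0.62] 11.3
s [0.5172 0.1536] s [0.5222 0.1534] 
m [ 0.5642 -0.2595] m [ 0.5683 -0.2598] 
l [ 0.5319 -0.0626] l [ 0.5318 -0.0628]
```

View pics/s6.png

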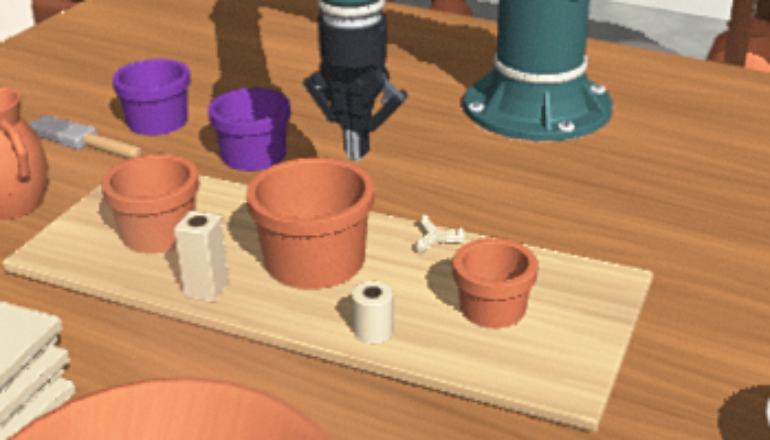

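The fingers are at crop pixel (356,150), in front of the large pot's rim at (310,195), at the right height. I advance slowly.

Emit:
{"fn": "jog_arm", "kwargs": {"motion": [[0.005,0,0,0,0],[0.01,0,0,0,0],[0.014,0,0,0,0],[0.016,0,0,0,0],[0.018,0,0,0,0],[0.02,0,0,0,0],[0.022,0,0,0,0],[0.024,0,0,0,0],[0.025,0,0,0,0],[0.026,0,0,0,0]]}}

```text
t: 12.55
tool_pos: [0.4467, -0.0629, 0.1067]
tcp_rot: [-1.202, -1.2, 1.212]
ft_force: [-8.6, 0.1, 7.1]
finger_gap: 0.0003
```

```bash
python3 chk.py s7
```

```text
[ 0.4467 -0.0629  0.1068] [-7.61  0.1   6.4 ] [-8.33 -7.93 -7.63 -6.96 -7.18] 12.8
s [0.5172 0.1536] s [0.5218 0.1533] 
m [ 0.5642 -0.2595] m [ 0.5685 -0.2597] 
l [ 0.5319 -0.0626] l [ 0.5313 -0.0625]
```

Large pot: steady contact of about -7.6 N at the predicted place, and the pot did not move. I retreat.

Emit:
{"fn": "jog_arm", "kwargs": {"motion": [[-0.005,0,0,0,0],[-0.014,0,0,0,0],[-0.024,0,0,0,0],[-0.024,0,0.03,0,0],[-0.024,0,0.07,0,0],[-0.024,0,0.11,0,0],[-0.024,0,0.13,0,0],[-0.024,0,0.13,0,0]]}}

```text
t: 13.8
tool_pos: [0.4291, -0.0631, 0.2386]
tcp_rot: [-1.213, -1.211, 1.206]
ft_force: [-0.2, 0.6, -1.1]
finger_gap: 0.0001
```

```bash
python3 chk.py s8; python3 - <<'E'
from h import *
im,d=r.grab_frame('top');save(im,'t8.png')
E
```

```text
[ 0.4272 -0.063   0.2361] [ 0.02 -0.11 -0.13] [ 0.14 -0.38  0.59 -0.16 -0.09] 14.05
s [0.5172 0.1536] s [0.5219 0.1533] 
m [ 0.5642 -0.2595] m [ 0.5682 -0.2596] 
l [ 0.5319 -0.0626] l [ 0.5321 -0.0628]
```

View pics/s8.png

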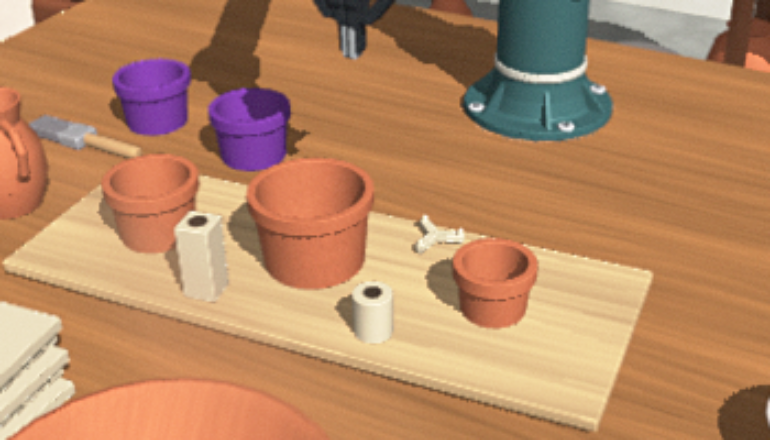

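View pics/t8.png

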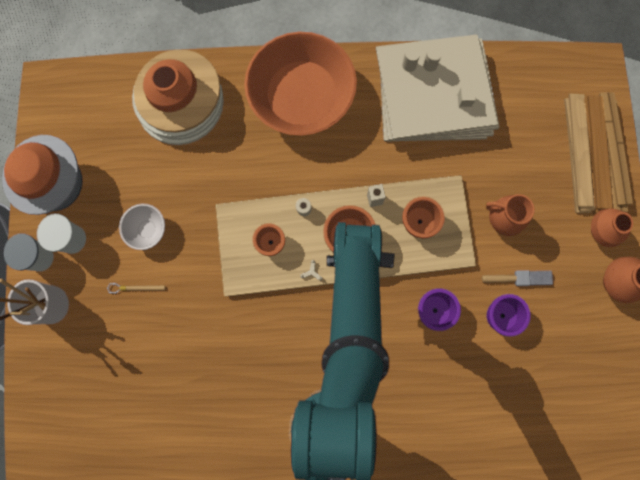

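Both views show all pots upright and the bystanders where they were, with the fingers clear. I'm handing in.

```bash
python3 -c "
from bench import r
print(r.job_done())"
```

```text
the job is handed in; nothing more can be done
None
```

I tapped the three terracotta rims in order (small, middle, large) from the robot side with the fingers shut, then handed the job in at about 14 s. No verdict is reported.

| Pot | Steady force while touching | Shift, by scene camera |
|---|---|---|
| Small | about 1.1 N | about 5 mm |
| Middle | about 3 N | about 4 mm |
| Large | about 7.6 N | under 1 mm |

- **Final checks:** the pots stand upright, and the bystanders look unmoved. I judged the bystanders by eye, and the arm hid part of the top view. After retreating, the force on the tool was back to about zero.
- **Disagreements:** the top and scene cameras differed by 2–4 mm in x on the pot centres. The force sensor has about 1 N of noise, so the small-pot tap rests on the averaged force together with the pot's shift. The large-pot tap also showed about 6 N upward on the tool. I put this down to friction against the rim.

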